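# Lift the tipping pail out of its pouring stand and onto the scale

### The arm

A 6-joint arm with a two-finger parallel gripper is mounted at the origin on the work surface. World frame = base frame: x ahead of the robot, y to its left, z up, the work surface at z = 0. Lengths are in m, angles in degrees, forces in N, time in s.
With the tool pointing down it reaches from about 0.3 to 0.95 m from the base axis. Payload 3.1 kg.
Tool frame: the origin (TCP) lies midway between the tips of the shut fingers; the grasp point (between the pads) lies 19 mm behind it; z points along the fingers, x is the direction in which the jaws open and shut, and the axes are right-handed (so a half turn about z gives the same grasp; the last joint's range is limited). The gripper opens to 85 mm and grips with 20 to 120 N. Pads are 22 mm wide; open, the fingers measure 114 mm over their backs; the gripper's body (76 mm by 85 mm) begins 54 mm behind the grasp point. The pads swing forward as they close: fully open they stand 13 mm farther back than shut.
Start: joints at [63.673, 17.653, 93.61, -0, 68.738, -3.994], TCP at [0.238, 0.578, 0.231] pointing down, gripper open.
Joint ranges: [-175.34, 175.34], [-45.06, 112.39], [2.9, 150.54], [-68.45, 248.45], [3.09, 151.38], [-168.51, 168.51]. Speed limits (degrees/s): [159.86, 159.86, 180, 180, 180, 180].

### API

Orientations are given as a 3x3 rotation matrix whose columns are the frame's x, y, z axes.
In Python, from rig import state, cams, arm gives the robot as it stands.
- The arm moves only by the tool step_arm, never from a script. Its argument "steps" is a list of rows, each an object of numbers: "tx", "ty", "tz": the shift along the tool's x, y, z in mm; "rx", "ry", "rz": the turn, a rotation vector about the tool's x, y, z in rad. A call has 1 to 10 rows; each row shifts and turns the commanded pose from where the row before left it, along the tool's axes as they then stand; what a row does not reach is not made up. A row lasts 1/8 s, in which the tool goes at most 62.5 mm and 10.7 degrees, less where a joint would pass 70% of its speed; a pose out of reach is approached as far as the arm can. A call is refused whole if a number of a shift passes 62.5 or a number of a turn 0.188, either way. A call with a gripper value outside its range is refused whole. "fingers" is the opening, from 0 (shut) to 1 (fully open), set as the call begins (left out, the last holds). The fingers move at their own pace and stop on an object; the grip force is fixed at half the most. Time passes only in rows, so rows that do not move let the fingers close. It gives the time, the measured TCP pose, the force and the opening at its end, in the units of the state.
- state(): the state, without advancing time (a new reading comes with each control period).
- cams.get_image(name): name is "scene" or "side" or "wrist"; returns a dict with "img" (480x640x3 uint8, red, green, blue), "vfov" (degrees; the focal length in pixels is half the picture's height over the tangent of half this angle, whatever the lens; pixels are square), "cx", "cy" (the principal point, pixels), "rvec" (rotation vector, rad) and "tvec" (3), from world to camera coordinates, as OpenCV has them; the wrist camera has in their place "mount" (4x4, takes a point from camera to tool coordinates, whose origin is the TCP and whose axes are the tool frame's). Camera axes: x right, y down, z forward; pixel columns grow to the right and rows downward; lengths in m; the calibration is good to about 2 mm. A picture is of the moment at which its call begins: read the wrist's pose just before it. There is no depth.
- arm.sign_off(): hands the job in, once; it reports no verdict.
The state is a dict: "t": time; "joint_positions": joint angles; "dq": joint speeds; "joint_efforts": joint torques, N m; "tcp_pos": TCP position; "tool_rot": TCP orientation; "force": force on the tool from outside, world axes, zero at the start; "wrist_torque": the same for the moment, N m; "grip_width": finger opening in m.
Only numpy, scipy, OpenCV 4.12 (cv2) and the standard library are available. Lean on these libraries where they do the work, as an engineer would, in place of code of your own. Each camera call takes 0.05 s, during which the arm holds its last target.

### The job

The next batch of repair mortar has to be weighed into the small steel pail that hangs by its trunnions in the grey pouring stand. Swing the keeper out to its stop, clear of the trunnion, then lift the pail straight up out of its saddles by its wooden handle, level, without letting it swing or catch, and set it down gently, upright in the middle of the scale's pan. Leave the keeper swung out, and leave everything else on the bench where it is.

Things in the scene. Friction and masses are not known exactly. Their poses are not given: they have to be found in the camera images.
- stand: Grey steel pouring stand, fixed. Origin: centre of its underside. Base 150 (x) x 200 (y) x 12 mm; two upright cheeks 10 mm thick at y = +79 and -79 mm, 60 mm wide, tops at z = 128 mm. Each has an open-topped slot 20 mm wide at x = 0 with a V bottom (saddle) holding a trunnion, axis along y at z = 116 mm; the pail must rise 20 mm to leave the slots. Only the +y cheek has a keeper.
- keeper (a joint): Flat steel keeper, 6 mm thick, that turns level about an upright bolt on top of the +y cheek, behind the slot. 0 rad: it lies over the slot towards the stand's -x and holds the trunnion down; it grows as the knob swings outward (clockwise from above, by way of the stand's +y): 1.75 is the stop, swung right out. It stays where it is left (friction 0.08 N m, about 1.3 N at the knob). Starts at 0 to 0.15.
- keeper_pivot (a point): Axis of the keeper's bolt: x = +24, y = +79, z = 132 mm in the stand's frame; the axis is vertical.
- keeper_knob (a point): Grip point of the keeper: middle of its upright round knob, 16 mm thick, which stands 28 mm above the keeper's plate (z = 135 to 163 mm; this point at 155 mm). From the pivot it lies -55 mm in x and +30 mm in y in the stand's frame at joint 0 (63 mm from the axis). The knob may turn between the fingers.
- pail: Loose open steel pail, 0.5 to 0.85 kg, 120 mm across the rim, 110 mm high, with a pouring lip. Origin: centre of its underside; z up. Two trunnions 16 mm thick stick out along +y and -y at z = 78 mm, to 95 mm from the middle, with 24 mm flanges outside the cheeks. At the start it hangs upright in the saddles, axes along the stand's, underside 38 mm above the bench, free to swing about its y.
- pail_handle (a point): Middle of the pail's wooden handle, fixed rigidly above the mouth: a bar 94 mm long along the pail's y, 22 x 22 mm thick, its middle 175 mm above the pail's underside and 65 mm above the rim, carried by a thin steel stirrup at each end. Grip it across, fingers closing along the pail's x.
- scale: Grey bench scale, fixed to the bench. Origin: on the bench below the middle of the pan. Housing 230 (x) x 190 (y) x 40 mm, its display towards -x; square steel pan 170 x 180 mm on top.
- pan_mid (a point): Middle of the upper face of the pan, 52 mm above the bench.
- fragment: Carved plaster fragment, 150 x 100 x 50 mm, lying; bystander. Origin under its middle.
- mallet: Round wooden mallet standing on its head, 96 mm across and 190 mm high; bystander. Origin under its middle.
- chisel: Stone chisel, 195 mm long, lying along its x; bystander. Origin near its middle, on the bench.
- jar: Jar with a white cap, 68 mm across and 95 mm high; bystander. Origin under its middle.
- tape: Roll of paper tape lying flat, 96 mm across and 25 mm high; bystander. Origin under its middle.
- brush: Brush lying along its x; bystander. Origin near its middle.
- defenders: Ear defenders, two round cups 72 mm across with a headband reaching 130 mm along its x; bystander. Origin under the middle of the cups.
Things that resemble listed ones, but are neither listed nor needed, are in the scene too. Leave any turquoise look-alike of the pail alone.

How it is judged (in metres and radians):
On the way, in this order (a step that is already met when the one before it is completed fails the run):
1. the keeper is swung out clear of the trunnion (value of joint keeper above 1.4 rad), for 0.2 s.
2. the pail is lifted clear above its saddles, level (z of pail in the frame of stand above 0.063 m and angle between pail's own z axis and vertical below 0.14 rad), for 0.2 s.
At the end, for the whole second after the job is handed in: The pail stands upright (within 0.06 rad) and at rest on the scale's pan, its middle within 30 mm of the pan's middle, let go; the keeper is still swung out (beyond 1.4 rad) (value of joint keeper above 1.4 rad and horizontal distance between pail and pan_mid below 0.03 m and z of pail in the frame of pan_mid between -0.004 and 0.004 m and angle between pail's own z axis and vertical below 0.06 rad and linear speed of pail below 0.02 m/s); the robot touches nothing.
It fails at once if the pail swings or tips more than 8 degrees (angle between pail's own z axis and vertical above 0.14 rad).
It fails at once if the pail catches on its way out and is forced (over 15 N against stand or keeper once it is raised 3 mm off its seat) (contact force between pail and stand above 15 N and z of pail in the frame of stand above 0.041 m).
It fails at once if the pail is banged down: it meets the pan faster than 0.35 m/s (linear speed of pail above 0.35 m/s and z of pail in the frame of pan_mid below 0.006 m and horizontal distance between pail and pan_mid below 0.1 m).
It fails at once if the pail is dropped: let go in the air, over 8 mm above the pan (z of pail in the frame of stand above 0.05 m and z of pail in the frame of pan_mid above 0.008 m and contact force between pail and anything else below 0.1 N).
It fails at once if a bystander is moved more than 30 mm (distance of any of fragment, mallet, chisel, jar, tape, brush, defenders from where it was at the start of the episode above 0.03 m).
It also fails if it takes over 62 s, if anything falls off the work surface, if the arm or the gripper's body presses on something with over 40 N, if the wrist force passes 120 N, or if a joint passes its speed limit or range.

## Working session

There is one attempt and no reset: what is moved stays moved. The work goes in short steps, Python scripts to look and compute and a tool call to move; the robot and the scene stay as the last step left them, time stands still between calls to the robot, and variables do not carry over. Pictures are saved under pics/ and viewed, and the job is handed in when it is done.

Besides the shell and the picture viewer there is one more tool, called after ">>>" as a command line: name --argument value ..., lists and objects as JSON in quotes. step_arm: Moves the arm, as the interface text tells. Its arguments: {"type":"object","properties":{"steps":{"type":"array","items":{"type":"object","properties":{"tx":{"type":"number"},"ty":{"type":"number"},"tz":{"type":"number"},"rx":{"type":"number"},"ry":{"type":"number"},"rz":{"type":"number"}}}},"fingers":{"type":"number"}},"required":["steps"]}

```bash
ls; mkdir -p pics
cat > h.py <<'E'
import numpy as np,cv2
from rig import state,cams,arm
def K(d):
    h=d['img'].shape[0]; f=h/2/np.tan(np.radians(d['vfov'])/2)
    return np.array([[f,0,d['cx']],[0,f,d['cy']],[0,0,1]])
def ext(d,s=None):
    if 'rvec' in d:
        R=cv2.Rodrigues(np.array(d['rvec'],float))[0]; return R,np.array(d['tvec'],float).reshape(3)
    M=np.array(d['mount']); T=np.eye(4);T[:3,:3]=s['tool_rot'];T[:3,3]=s['tcp_pos']
    W=np.linalg.inv(T@M); return W[:3,:3],W[:3,3]
def ray(d,uv,s=None):
    R,t=ext(d,s); r=R.T@np.linalg.inv(K(d))@np.array([uv[0],uv[1],1.]); return -R.T@t,r
def atz(d,uv,z,s=None):
    c,r=ray(d,uv,s); return c+r*(z-c[2])/r[2]
def proj(d,P,s=None):
    R,t=ext(d,s); p=(R@np.atleast_2d(P).T).T+t; q=(K(d)@p.T).T; return q[:,:2]/q[:,2:]
def save(n,im): cv2.imwrite('pics/'+n+'.png',cv2.cvtColor(im,cv2.COLOR_RGB2BGR))
E
python3 - <<'E'
from h import *
import pickle
s=state();print(s)
D={}
for n in ['scene','side','wrist']:
    d=cams.get_image(n);D[n]=d;save(n+'0',d['img']);print(n,{k:v for k,v in d.items() if k!='img'})
pickle.dump((s,D),open('d0.pkl','wb'))
E
```

```text
pics
{'t': 0.0, 'joint_positions': array([ 6.36723118e+01,  1.77058697e+01,  9.36912783e+01,  1.25648514e-04,
        6.87369036e+01, -3.99380084e+00]), 'dq': array([ 0.0353509 , -0.03156592, -0.0491712 ,  0.01190952, -0.04573414,
        0.04987395]), 'joint_efforts': array([-1.06663429e-03, -4.15249729e+01, -2.76669341e+01, -2.75824123e-04,
        1.01080601e-02, -3.60603315e-05]), 'tcp_pos': array([0.23715755, 0.57735253, 0.23001763]), 'tool_rot': array([[ 3.80002830e-01,  9.24984740e-01, -1.03947248e-03],
       [ 9.24982380e-01, -3.80004216e-01, -2.09604836e-03],
       [-2.33381667e-03, -1.64989415e-04, -9.99997263e-01]]), 'force': array([ 0.36306518,  0.2747128 , -0.29352361]), 'wrist_torque': array([ 0.00103307, -0.01167424, -0.00541507]), 'grip_width': 0.08531021257528648}
scene {'vfov': 48.00868009749884, 'cx': 321.4689964690446, 'cy': 239.2383706562866, 'rvec': array([ 1.37245496,  2.1683993 , -0.89305916]), 'tvec': array([ 0.21728401, -0.24545493,  1.95194822])}
side {'vfov': 45.120928712311084, 'cx': 321.68513085838606, 'cy': 238.01849990865756, 'rvec': array([ 2.17130795, -0.13734436,  0.05201173]), 'tvec': array([-0.55887928,  0.16269318,  1.54031731])}
wrist {'vfov': 64.01521023576746, 'cx': 316.2376328812349, 'cy': 237.5792742436657, 'mount': array([[ 9.99999704e-01, -2.81131003e-04,  7.15540457e-04,
         1.43408327e-04],
       [ 7.95936460e-05,  9.63597974e-01,  2.67355453e-01,
        -6.70041748e-02],
       [-7.64655241e-04, -2.67355317e-01,  9.63597712e-01,
        -1.41835481e-01],
       [ 0.00000000e+00,  0.00000000e+00,  0.00000000e+00,
         1.00000000e+00]])}
```

View pics/scene0.png

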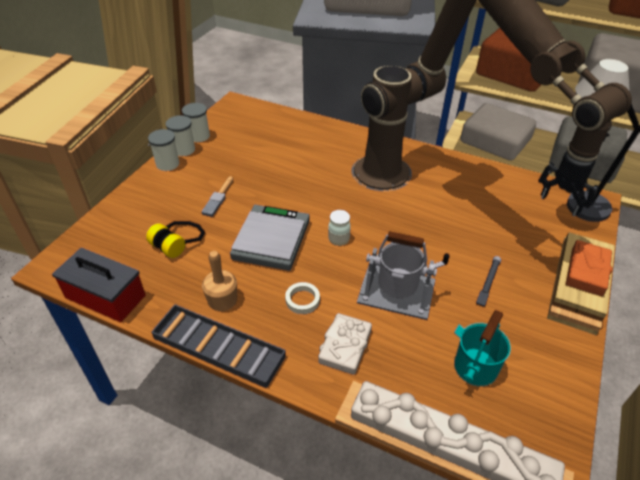

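View pics/side0.png

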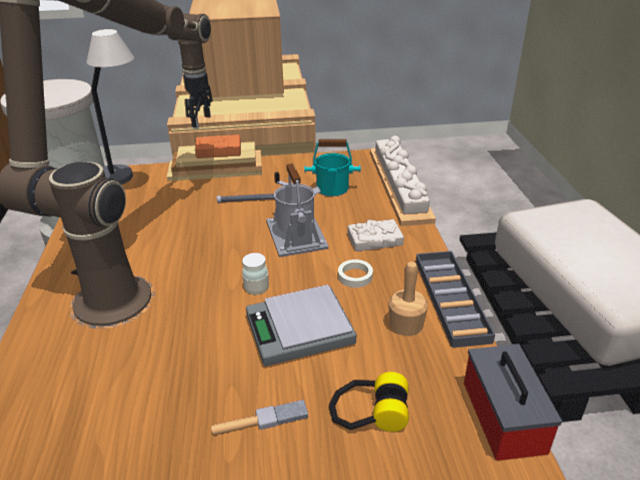

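View pics/wrist0.png

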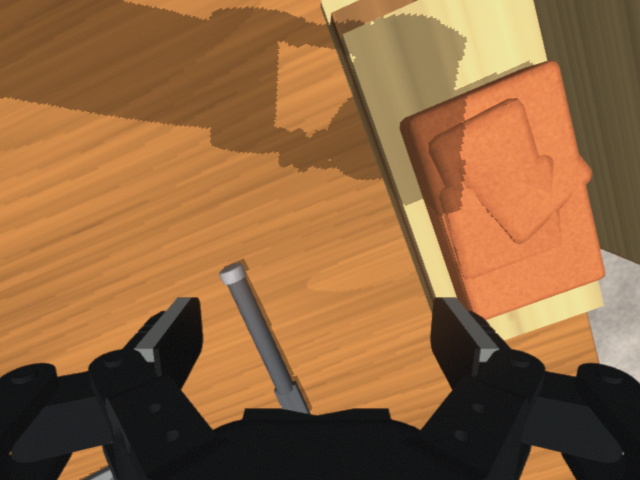

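Scene: the stand with the grey pail is near (400,275), its keeper knob near (444,258), the scale at (271,237), and the turquoise decoy at (482,352). I'll enlarge these next.

Run:
```python
from h import *
import pickle
s,D=pickle.load(open('d0.pkl','rb'))
def crop(n,d,x0,y0,w,h,k):
    im=cv2.resize(D[d]['img'][y0:y0+h,x0:x0+w],None,fx=k,fy=k,interpolation=cv2.INTER_CUBIC)
    save(n,im)
crop('c1','scene',345,225,115,100,6)
crop('c2','side',250,155,100,100,6)
crop('c3','side',235,275,130,95,6)
crop('c4','scene',220,195,100,80,6)
```

```text
(no output)
```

View pics/c1.png

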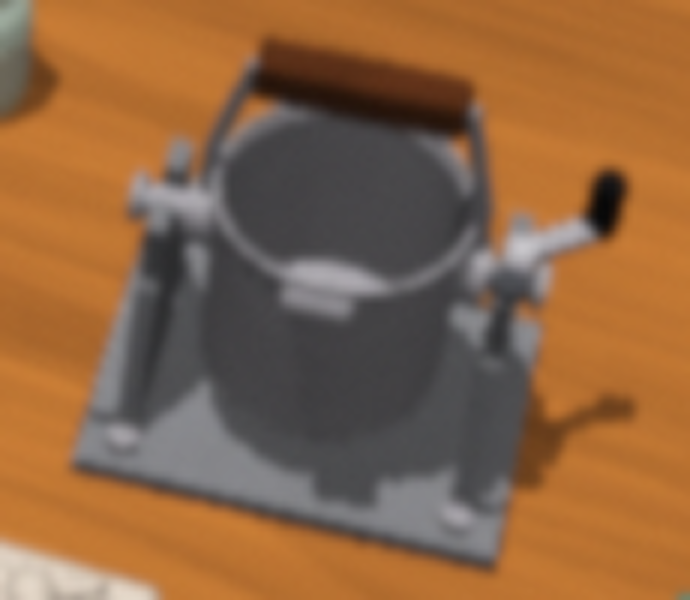

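View pics/c2.png

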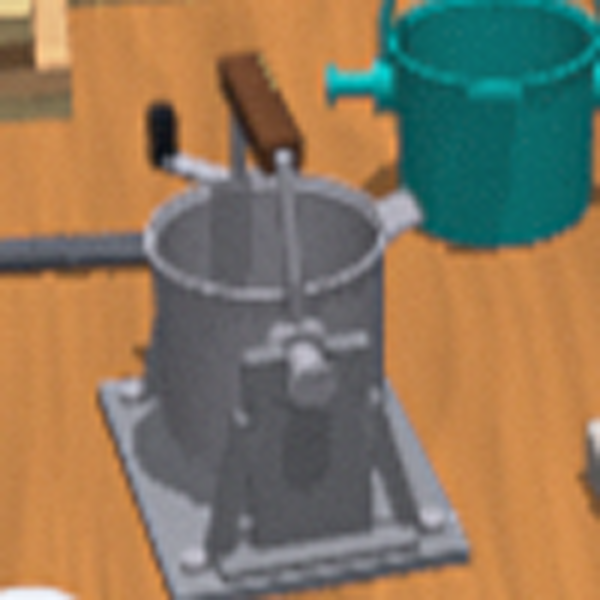

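View pics/c3.png

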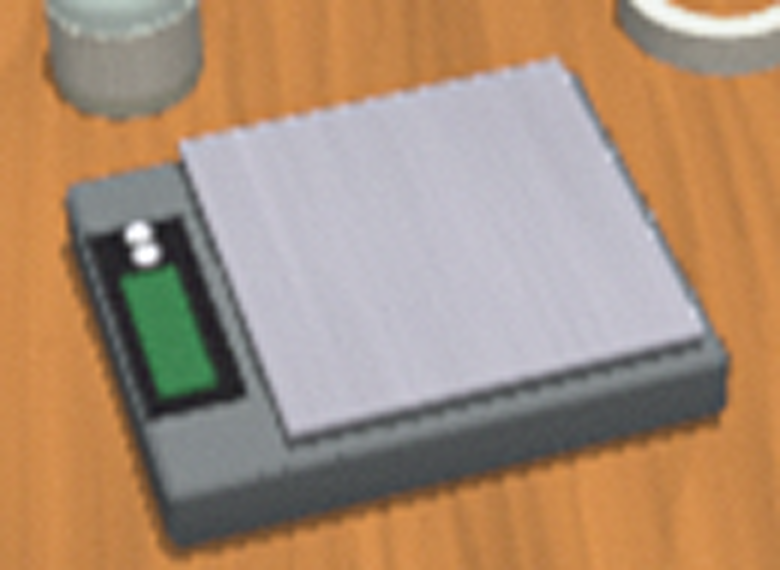

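View pics/c4.png

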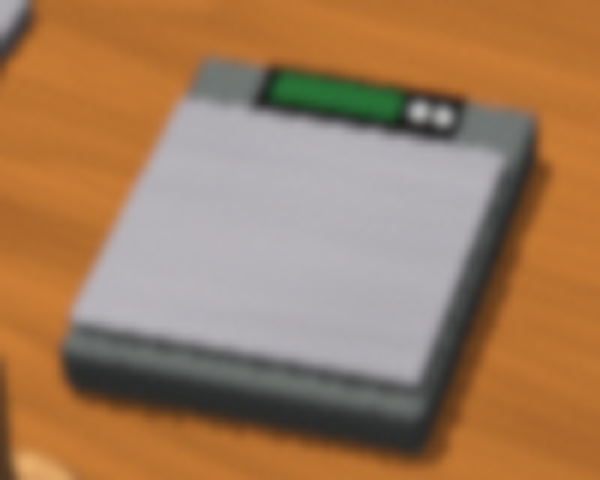

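```bash
cat > m.py <<'E'
from h import *
import pickle
from scipy.optimize import least_squares
s,D=pickle.load(open('d0.pkl','rb'))
def F(x0,y0,p,k=6): return (x0+(p[0]+.5)/k-.5, y0+(p[1]+.5)/k-.5)
S=lambda p:F(345,225,p); Sd=lambda p:F(250,155,p); C3=lambda p:F(235,275,p); C4=lambda p:F(220,195,p)
P=lambda *a: print(*[np.round(x,4) if not isinstance(x,str) else x for x in a])
E
python3 - <<'E'
from m import *
a,b=D['scene'],D['side']
for n,p in dict(fl=(75,460),fr=(493,558),br=(545,325)).items(): P('stand scene',n,atz(a,S(p),.012))
for n,p in dict(a=(100,385),b=(172,592),c=(468,552)).items(): P('stand side',n,atz(b,Sd(p),.012))
def tri(uva,uvb):
    A,y=[],[]
    for d,uv in((a,uva),(b,uvb)):
        c,r=ray(d,uv); r/=np.linalg.norm(r); M=np.eye(3)-np.outer(r,r); A.append(M);y.append(M@c)
    X=np.linalg.lstsq(np.vstack(A),np.hstack(y),rcond=None)[0]
    return X,proj(a,X)[0]-uva,proj(b,X)[0]-uvb
P('knob mid',*tri(S((606,203)),Sd((161,132))))
P('handle mid',*tri(S((365,85)),Sd((262,112))))
P('pan scene',*[atz(a,C4(p),.052) for p in((185,98),(505,152),(418,385),(72,320))])
P('pan side',*[atz(b,C3(p),.052) for p in((182,142),(558,58),(705,335),(290,438))])
P(np.mean([atz(a,C4(p),.052) for p in((185,98),(505,152),(418,385),(72,320))],0),np.mean([atz(b,C3(p),.052) for p in((182,142),(558,58),(705,335),(290,438))],0))
E
```

```text
stand scene fl [0.6008 0.1512 0.012 ]
stand scene fr [0.5711 0.3449 0.012 ]
stand scene br [0.4246 0.3259 0.012 ]
stand side a [0.4241 0.3205 0.012 ]
stand side b [0.4513 0.1294 0.012 ]
stand side c [0.5976 0.1426 0.012 ]
knob mid [0.4659 0.3441 0.1473] [ 0.075  -0.0891] [0.0744 0.0693]
handle mid [0.511  0.2365 0.2138] [-0.3446  0.4051] [-0.357  -0.3246]
pan scene [ 0.4397 -0.2845  0.052 ] [ 0.4037 -0.113   0.052 ] [ 0.5711 -0.077   0.052 ] [ 0.6061 -0.2512  0.052 ]
pan side [ 0.4062 -0.1135  0.052 ] [ 0.5695 -0.0798  0.052 ] [ 0.6048 -0.2569  0.052 ] [ 0.4403 -0.291   0.052 ]
[ 0.5052 -0.1814  0.052 ] [ 0.5052 -0.1853  0.052 ]
```

>>> step_arm --steps '[{"rz": 0.1737,"tz": -12},{"rz": 0.1737,"tz": -12},{"rz": 0.1737,"tz": -12},{"rz": 0.1737,"tz": -12},{"rz": 0.1737,"tz": -12},{"rz": 0.1737,"tz": -12},{"tx": 46,"ty": 40},{"tx": 46,"ty": 40},{"tx": 46,"ty": 40},{"tx": 46,"ty": 40}]' --fingers 0.6

```text
invalid input at $.steps[0]: expected keys tx, ty, tz, rx, ry, rz
```

>>> step_arm --steps '[{},{}]'

```text
invalid input at $.steps[0]: expected keys tx, ty, tz, rx, ry, rz
```

Run:
```python
from m import *
s=state();d=cams.get_image('wrist');pickle.dump((s,d),open('w1.pkl','wb'));save('w1',d['img'])
P(s['tcp_pos'],s['tool_rot'],s['joint_positions'],s['force'],s['grip_width'])
```

```text
[0.2373 0.5775 0.2303] [[ 3.80e-01  9.25e-01 -8.00e-04]
 [ 9.25e-01 -3.80e-01 -1.60e-03]
 [-1.80e-03 -1.00e-04 -1.00e+00]] [ 6.36716e+01  1.76928e+01  9.36712e+01 -4.00000e-04  6.87392e+01
 -3.99320e+00] [0.3767 0.4556 0.3715] 0.0854
```

View pics/w1.png

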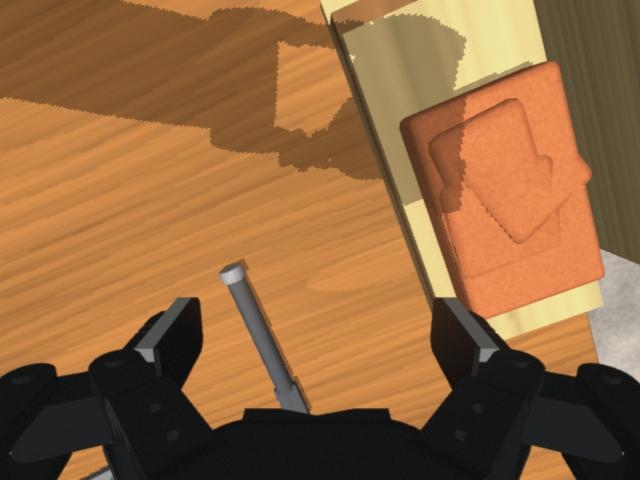

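Every row needs all six keys; nothing moved, and the wrist view is the same as before.

>>> step_arm --steps '[{"tx": 0,"ty": 0,"tz": -12,"rx": 0,"ry": 0,"rz": 0.1737},{"tx": 0,"ty": 0,"tz": -12,"rx": 0,"ry": 0,"rz": 0.1737},{"tx": 0,"ty": 0,"tz": -12,"rx": 0,"ry": 0,"rz": 0.1737},{"tx": 0,"ty": 0,"tz": -12,"rx": 0,"ry": 0,"rz": 0.1737},{"tx": 0,"ty": 0,"tz": -12,"rx": 0,"ry": 0,"rz": 0.1737},{"tx": 0,"ty": 0,"tz": -12,"rx": 0,"ry": 0,"rz": 0.1737},{"tx": 46,"ty": 40,"tz": 0,"rx": 0,"ry": 0,"rz": 0},{"tx": 46,"ty": 40,"tz": 0,"rx": 0,"ry": 0,"rz": 0},{"tx": 46,"ty": 40,"tz": 0,"rx": 0,"ry": 0,"rz": 0},{"tx": 46,"ty": 40,"tz": 0,"rx": 0,"ry": 0,"rz": 0}]' --fingers 0.6

```text
t: 1.45
tcp_pos: [0.4432, 0.4439, 0.3031]
tool_rot: [[0.99, 0.139, -0.0], [0.139, -0.99, 0.0], [-0.0, -0.0, -1.0]]
force: [0.2, 0.5, -0.1]
grip_width: 0.0517
```

>>> step_arm --steps '[{"tx": 0,"ty": 0,"tz": 0,"rx": 0,"ry": 0,"rz": 0},{"tx": 0,"ty": 0,"tz": 0,"rx": 0,"ry": 0,"rz": 0}]'

```text
t: 1.7
tcp_pos: [0.4417, 0.4449, 0.3028]
tool_rot: [[0.991, 0.137, -0.001], [0.137, -0.991, -0.0], [-0.001, -0.0, -1.0]]
force: [0.1, -0.3, 1.1]
grip_width: 0.0514
```

Run:
```python
from m import *
s=state();d=cams.get_image('wrist');pickle.dump((s,d),open('w1.pkl','wb'));save('w1',d['img'])
P(s['tcp_pos'],s['tool_rot'],s['joint_positions'],s['force'],s['grip_width'])
```

```text
[0.4417 0.4449 0.3028] [[ 9.905e-01  1.373e-01 -1.300e-03]
 [ 1.373e-01 -9.905e-01 -1.000e-04]
 [-1.300e-03 -1.000e-04 -1.000e+00]] [4.12040e+01 1.47737e+01 8.89251e+01 4.43000e-02 7.63602e+01 3.33015e+01] [ 0.1329 -0.2829  1.0817] 0.0514
```

View pics/w1.png

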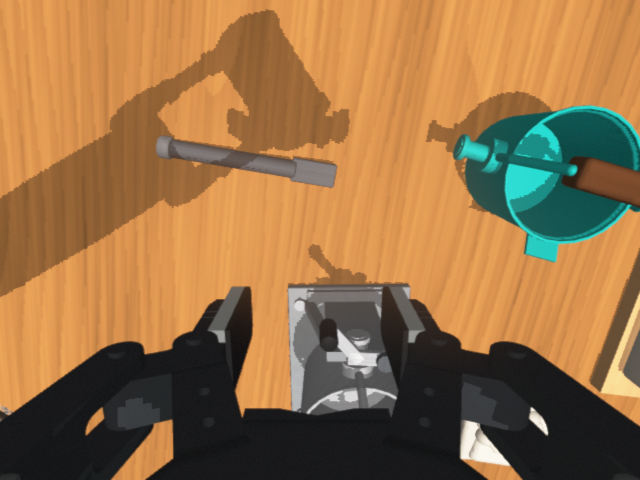

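Knob at about (328,333), keeper arm running to the bolt at about (360,355), stand's +y edge at y≈290. Enlarging.

Run:
```python
from m import *
s,d=pickle.load(open('w1.pkl','rb'))
save('w1c',cv2.resize(d['img'][275:415,250:430],None,fx=4,fy=4,interpolation=cv2.INTER_CUBIC))
```

```text
(no output)
```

View pics/w1c.png

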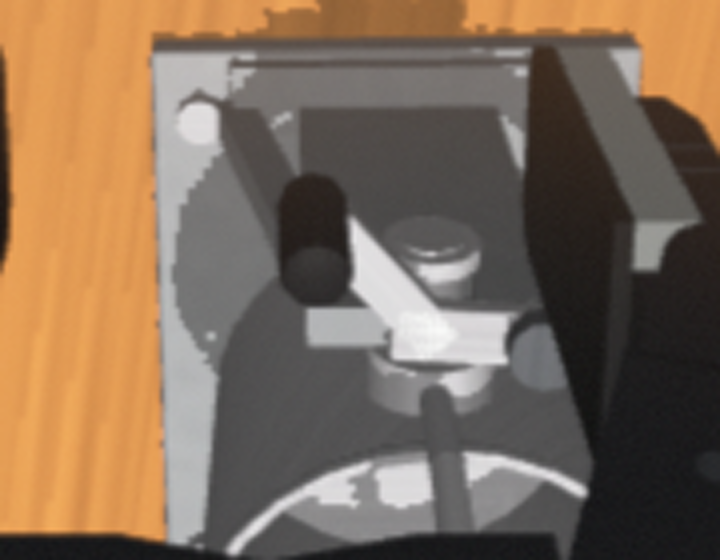

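Run:
```python
from m import *
s,d=pickle.load(open('w1.pkl','rb'))
u=lambda p:F(250,275,p,4)
k=atz(d,u((314,276)),.163,s); P('knob',k)
L=atz(d,u((153,50)),.012,s);R=atz(d,u((638,48)),.012,s); P(L,R,'len',np.linalg.norm(R-L),np.degrees(np.arctan2(*(R-L)[1::-1])))
ex=(R-L)/np.linalg.norm(R-L); ey=np.array([-ex[1],ex[0],0])
c=(L+R)/2-0.1*ey; P('stand c',c)
P('knob in stand',(k-c)@ex,(k-c)@ey)
for th in (8.,):
  pass
# handle in other views, predicted
a,b=D['scene'],D['side']
for nm,o in(('handle',[0,0,.213]),('piv',[.024,.079,.135])):
  Q=c*[1,1,0]+o[0]*ex+o[1]*ey+[0,0,o[2]]; P(nm,Q,proj(a,Q)-[345,225],proj(b,Q)-[250,155])
```

```text
knob [0.4659 0.3461 0.163 ]
[0.4239 0.3268 0.012 ] [0.5694 0.3476 0.012 ] len 0.1469 8.1468
stand c [0.5108 0.2382 0.012 ]
knob in stand -0.0292 0.1132
handle [0.5108 0.2382 0.213 ] [[60.6792 14.5276]] [[42.7904 17.903 ]]
piv [0.5234 0.3198 0.135 ] [[84.9328 47.9074]] [[45.903  27.6475]]
```

>>> step_arm --steps '[{"tx": 5,"ty": 51,"tz": 0,"rx": 0,"ry": 0,"rz": 0},{"tx": 5,"ty": 51,"tz": 0,"rx": 0,"ry": 0,"rz": 0},{"tx": 0,"ty": 0,"tz": 30,"rx": 0,"ry": 0,"rz": 0},{"tx": 0,"ty": 0,"tz": 30,"rx": 0,"ry": 0,"rz": 0},{"tx": 0,"ty": 0,"tz": 30,"rx": 0,"ry": 0,"rz": 0},{"tx": 0,"ty": 0,"tz": 30,"rx": 0,"ry": 0,"rz": 0},{"tx": 0,"ty": 0,"tz": 0,"rx": 0,"ry": 0,"rz": 0},{"tx": 0,"ty": 0,"tz": 0,"rx": 0,"ry": 0,"rz": 0}]'

```text
t: 2.75
tcp_pos: [0.4658, 0.3467, 0.1844]
tool_rot: [[0.99, 0.14, 0.001], [0.14, -0.99, 0.001], [0.001, -0.001, -1.0]]
force: [-0.3, 0.3, 0.1]
grip_width: 0.0509
```

Run:
```python
from m import *
s=state();d=cams.get_image('wrist');pickle.dump((s,d),open('w2.pkl','wb'));save('w2',d['img'])
P(s['tcp_pos'],s['tool_rot'][:,0])
P(proj(d,np.array([[.466,.3455,.163],[.466,.3455,.135]]),s))
d=cams.get_image('scene');save('s2',cv2.resize(d['img'][200:330,330:480],None,fx=4,fy=4))
```

```text
[0.4658 0.3467 0.1844] [0.9901 0.14   0.0014]
[[314.7406 287.1366]
 [314.8101 266.4433]]
```

View pics/w2.png

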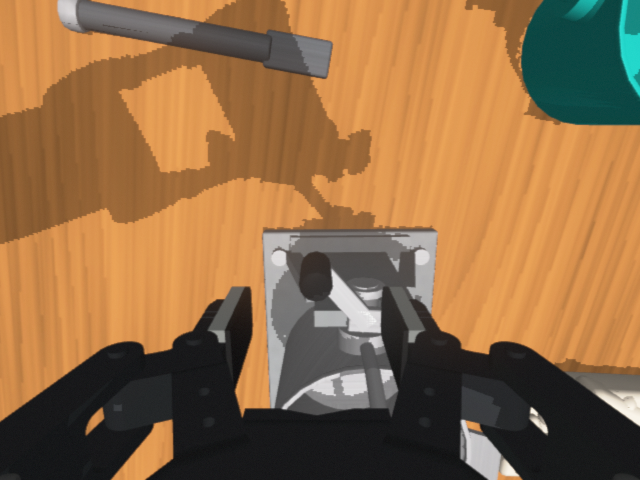

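View pics/s2.png

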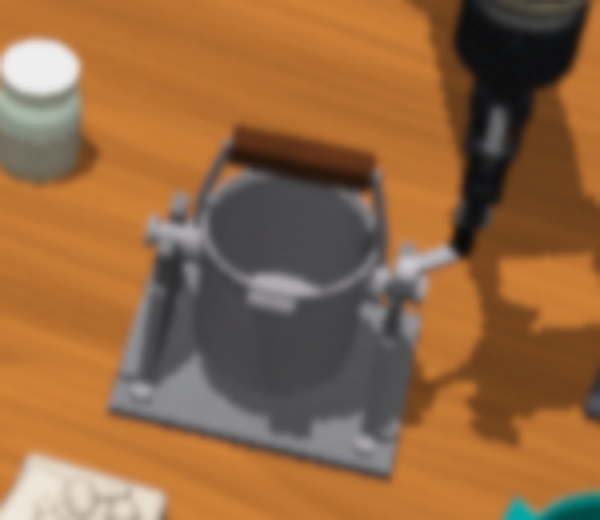

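Knob top shows at (316,288) against a prediction of (315,287), so it agrees. Descending and gripping.

>>> step_arm --steps '[{"tx": 0,"ty": 0,"tz": 15,"rx": 0,"ry": 0,"rz": 0},{"tx": 0,"ty": 0,"tz": 15,"rx": 0,"ry": 0,"rz": 0},{"tx": 0,"ty": 0,"tz": 14,"rx": 0,"ry": 0,"rz": 0},{"tx": 0,"ty": 0,"tz": 0,"rx": 0,"ry": 0,"rz": 0},{"tx": 0,"ty": 0,"tz": 0,"rx": 0,"ry": 0,"rz": 0}]'

```text
t: 3.48
tcp_pos: [0.466, 0.3454, 0.1391]
tool_rot: [[0.99, 0.138, -0.0], [0.138, -0.99, -0.0], [-0.0, 0.0, -1.0]]
force: [-0.1, -0.2, 0.2]
grip_width: 0.0512
```

>>> step_arm --steps '[{"tx": 0,"ty": 0,"tz": 0,"rx": 0,"ry": 0,"rz": 0},{"tx": 0,"ty": 0,"tz": 0,"rx": 0,"ry": 0,"rz": 0},{"tx": 0,"ty": 0,"tz": 0,"rx": 0,"ry": 0,"rz": 0},{"tx": 0,"ty": 0,"tz": 0,"rx": 0,"ry": 0,"rz": 0},{"tx": 0,"ty": 0,"tz": 0,"rx": 0,"ry": 0,"rz": 0},{"tx": 0,"ty": 0,"tz": 0,"rx": 0,"ry": 0,"rz": 0}]' --fingers 0

```text
t: 4.22
tcp_pos: [0.4658, 0.3458, 0.14]
tool_rot: [[0.99, 0.138, -0.0], [0.138, -0.99, 0.001], [0.0, -0.001, -1.0]]
force: [-3.3, 0.2, 6.0]
grip_width: 0.0138
```

Run:
```python
from m import *
s=state();P(s['tcp_pos'],s['force'],s['grip_width'])
# arc plan in tool axes (tool x=stand x, tool y=-stand y)
k=s['tcp_pos'][:2]; ex=s['tool_rot'][:2,0]; ey=-s['tool_rot'][:2,1]
c=np.array([.511,.2375]); p=c+.024*ex+.079*ey
r=k-p; a0=np.degrees(np.arctan2(r@ey,r@ex)); P('r',np.linalg.norm(r),'a0',a0,'theta',np.radians(151.4-a0))
r=[r@ex,r@ey]; R=.0627
for i in range(1,21):
  a=np.radians(a0+(151.4-100-a0)*i/20); q=[R*np.cos(a),R*np.sin(a)]; print(round((q[0]-r[0])*1e3,1),round(-(q[1]-r[1])*1e3,1)); r=q
```

```text
[0.4658 0.3458 0.14  ] [-3.2971  0.1811  5.9831] 0.0138
r 0.0639 a0 147.313 theta 0.0713
4.0 -3.6
3.4 -4.0
3.7 -3.7
4.0 -3.4
4.3 -3.1
4.5 -2.7
4.7 -2.3
4.9 -1.9
5.0 -1.5
5.1 -1.1
5.2 -0.6
5.2 -0.2
5.2 0.2
5.2 0.7
5.1 1.1
5.0 1.5
4.9 1.9
4.7 2.4
4.5 2.7
4.2 3.1
```

>>> step_arm --steps '[{"tx": 3,"ty": -4,"tz": 0,"rx": 0,"ry": 0,"rz": 0},{"tx": 3.4,"ty": -4,"tz": 0,"rx": 0,"ry": 0,"rz": 0},{"tx": 3.7,"ty": -3.7,"tz": 0,"rx": 0,"ry": 0,"rz": 0},{"tx": 4,"ty": -3.4,"tz": 0,"rx": 0,"ry": 0,"rz": 0},{"tx": 4.3,"ty": -3.1,"tz": 0,"rx": 0,"ry": 0,"rz": 0},{"tx": 4.5,"ty": -2.7,"tz": 0,"rx": 0,"ry": 0,"rz": 0}]'

```text
t: 4.97
tcp_pos: [0.4818, 0.371, 0.1399]
tool_rot: [[0.991, 0.136, -0.009], [0.136, -0.991, 0.002], [-0.008, -0.004, -1.0]]
force: [-10.4, 8.2, 8.3]
grip_width: 0.0135
```

>>> step_arm --steps '[{"tx": 4.7,"ty": -2.3,"tz": 0,"rx": 0,"ry": 0,"rz": 0},{"tx": 4.9,"ty": -1.9,"tz": 0,"rx": 0,"ry": 0,"rz": 0},{"tx": 5,"ty": -1.5,"tz": 0,"rx": 0,"ry": 0,"rz": 0},{"tx": 5.1,"ty": -1.1,"tz": 0,"rx": 0,"ry": 0,"rz": 0},{"tx": 5.2,"ty": -0.6,"tz": 0,"rx": 0,"ry": 0,"rz": 0},{"tx": 5.2,"ty": -0.2,"tz": 0,"rx": 0,"ry": 0,"rz": 0}]'

```text
t: 5.72
tcp_pos: [0.5102, 0.3887, 0.1402]
tool_rot: [[0.991, 0.134, -0.007], [0.134, -0.991, 0.014], [-0.005, -0.015, -1.0]]
force: [-9.6, 16.8, 1.4]
grip_width: 0.0137
```

Run:
```python
from m import *
s=state();P(s['tcp_pos'],s['force'],s['wrist_torque'],s['tool_rot'])
d=cams.get_image('wrist');save('w3',d['img']);pickle.dump((s,d),open('w3.pkl','wb'))
d=cams.get_image('scene');save('s3',cv2.resize(d['img'][200:330,330:480],None,fx=4,fy=4))
d=cams.get_image('side');save('sd3',cv2.resize(d['img'][130:270,230:380],None,fx=4,fy=4))
```

```text
[0.5102 0.3887 0.1402] [-9.6338 16.8378  1.4451] [ 2.724   1.6308 -0.4072] [[ 0.991   0.134  -0.0068]
 [ 0.1341 -0.9909  0.0142]
 [-0.0049 -0.0149 -0.9999]]
```

View pics/w3.png

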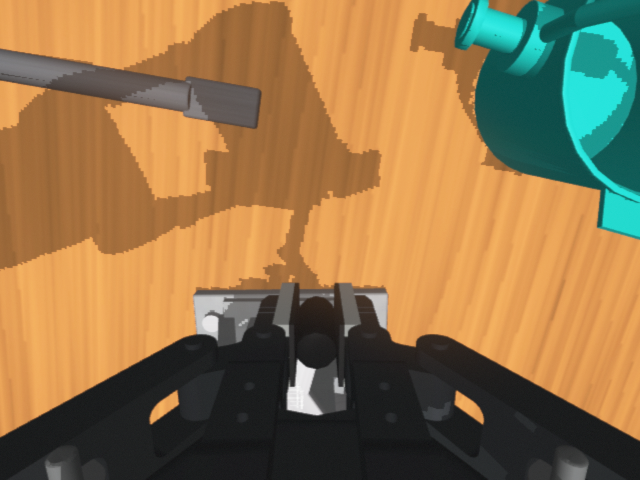

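View pics/s3.png

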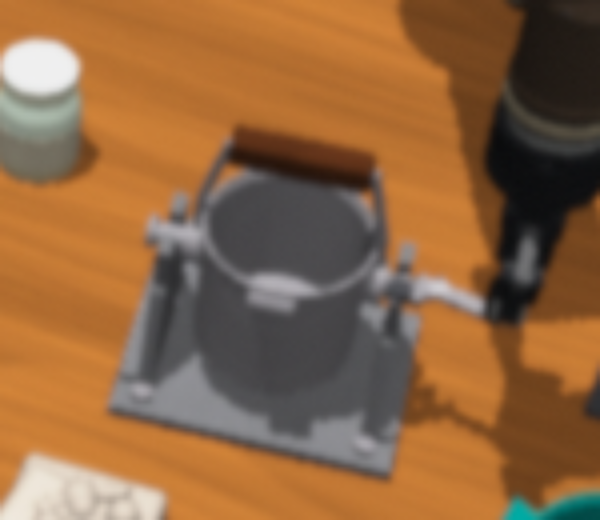

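View pics/sd3.png

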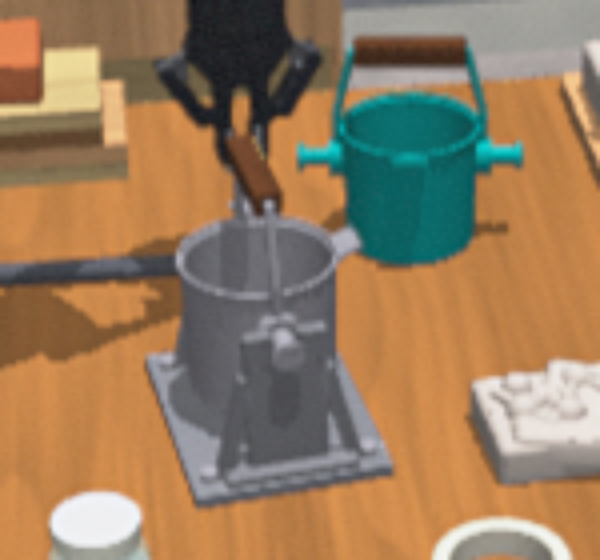

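Run:
```python
from m import *
s,d=pickle.load(open('w3.pkl','rb'))
save('w3c',cv2.resize(d['img'][280:420,250:400],None,fx=5,fy=4,interpolation=cv2.INTER_CUBIC))
P(atz(d,(317,350),.163,s),atz(d,(317,350),.158,s))
P('stand',atz(d,(194,294),.012,s),atz(d,(387,291),.012,s))
P(proj(d,np.array([[.5108-.0347,.2382+.0,0.13]]),s))
```

```text
[0.5121 0.3823 0.163 ] [0.5125 0.3793 0.158 ]
stand [0.4251 0.3271 0.012 ] [0.5697 0.3493 0.012 ]
[[212.0122 551.5481]]
```

View pics/w3c.png

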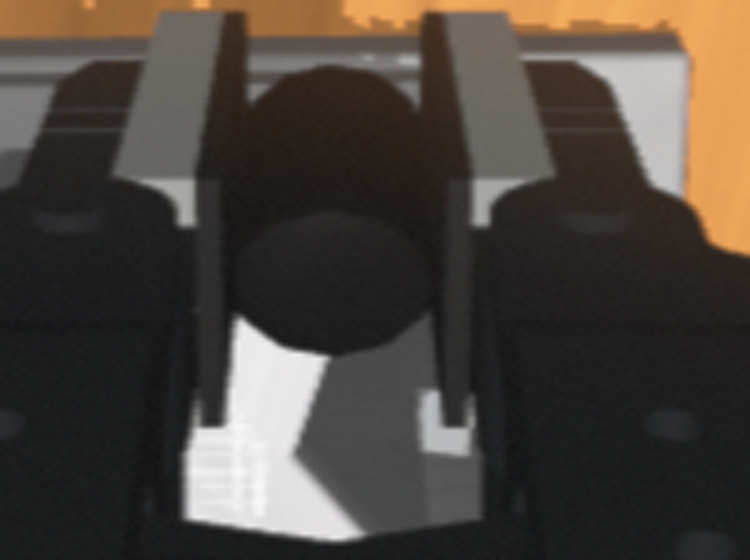

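The knob is still held, but it has rolled about 7 mm along the pads because the tool yaw was fixed (wrist side force 17 N). I'll release, regrip centred, and turn the tool with the keeper from here.

>>> step_arm --steps '[{"tx": 0,"ty": 0,"tz": 0,"rx": 0,"ry": 0,"rz": 0},{"tx": 0,"ty": 0,"tz": 0,"rx": 0,"ry": 0,"rz": 0},{"tx": 0,"ty": 0,"tz": 0,"rx": 0,"ry": 0,"rz": 0},{"tx": 0,"ty": 0,"tz": 0,"rx": 0,"ry": 0,"rz": 0}]' --fingers 0.35

```text
t: 6.38
tcp_pos: [0.5148, 0.3803, 0.139]
tool_rot: [[0.99, 0.138, -0.0], [0.138, -0.99, -0.0], [-0.0, 0.0, -1.0]]
force: [0.9, 0.0, -0.5]
grip_width: 0.0296
```

Run:
```python
from m import *
s=state();P(s['tcp_pos'],s['force'],s['grip_width'])
d=cams.get_image('wrist');save('w4',cv2.resize(d['img'][280:420,240:400],None,fx=4,fy=4,interpolation=cv2.INTER_CUBIC));pickle.dump((s,d),open('w4.pkl','wb'))
```

```text
[0.5148 0.3803 0.139 ] [ 0.8633  0.0176 -0.4648] 0.0296
```

View pics/w4.png

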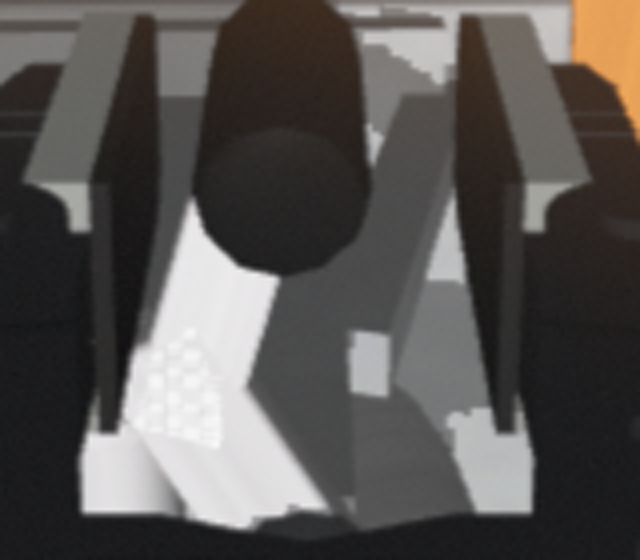

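Run:
```python
from m import *
s,d=pickle.load(open('w4.pkl','rb'))
k=atz(d,(310.4,330.6),.163,s);P(k)
ex=np.array([.990,.141]);ey=np.array([-.141,.99]);p=np.array([.5236,.3191]);r=k[:2]-p
a0=np.degrees(np.arctan2(r@ey,r@ex));P(np.linalg.norm(r),a0,np.radians(151.4-a0))
# plan in world then tool axes w/ rotating yaw
t=s['tcp_pos'][:2];yaw=np.arctan2(s['tool_rot'][1,0],s['tool_rot'][0,0]);P((k[:2]-t)@s['tool_rot'][:2,0],(k[:2]-t)@s['tool_rot'][:2,1])
a1=151.4-101; N=11; q0=k[:2]; st=np.radians(8.1); P('dyaw',np.radians(a0-a1)/N)
for i in range(1,N+1):
  a=np.radians(a0+(a1-a0)*i/N)+st; q=p+.063*np.array([np.cos(a),np.sin(a)])
  x=np.array([np.cos(yaw),np.sin(yaw)]);y=np.array([x[1],-x[0]])
  print(np.round([(q-q0)@x*1e3,(q-q0)@y*1e3],1),q.round(4)); q0=q; yaw-=np.radians(a0-a1)/N
```

```text
[0.5131 0.382  0.163 ]
0.0638 91.3421 1.0482
-0.0014 -0.0019
dyaw 0.065
[4.1 0.8] [0.5173 0.3818]
[4.1 0. ] [0.5214 0.3821]
[4.1 0. ] [0.5255 0.3821]
[4.1 0. ] [0.5296 0.3818]
[4.1 0. ] [0.5336 0.3813]
[4.1 0. ] [0.5377 0.3805]
[4.1 0. ] [0.5416 0.3795]
[4.1 0. ] [0.5455 0.3782]
[4.1 0. ] [0.5493 0.3766]
[4.1 0. ] [0.553  0.3748]
[4.1 0. ] [0.5565 0.3728]
```

>>> step_arm --steps '[{"tx": -1.4,"ty": -1.5,"tz": 0,"rx": 0,"ry": 0,"rz": 0},{"tx": 0,"ty": 0,"tz": 0,"rx": 0,"ry": 0,"rz": 0},{"tx": 0,"ty": 0,"tz": 0,"rx": 0,"ry": 0,"rz": 0},{"tx": 0,"ty": 0,"tz": 0,"rx": 0,"ry": 0,"rz": 0}]' --fingers 0

```text
t: 6.92
tcp_pos: [0.5132, 0.3817, 0.1394]
tool_rot: [[0.99, 0.139, 0.0], [0.139, -0.99, -0.001], [0.0, 0.001, -1.0]]
force: [1.2, -4.2, 1.9]
grip_width: 0.0141
```

>>> step_arm --steps '[{"tx": 4.1,"ty": 0,"tz": 0,"rx": 0,"ry": 0,"rz": 0.065},{"tx": 4.1,"ty": 0,"tz": 0,"rx": 0,"ry": 0,"rz": 0.065},{"tx": 4.1,"ty": 0,"tz": 0,"rx": 0,"ry": 0,"rz": 0.065},{"tx": 4.1,"ty": 0,"tz": 0,"rx": 0,"ry": 0,"rz": 0.065},{"tx": 4.1,"ty": 0,"tz": 0,"rx": 0,"ry": 0,"rz": 0.065},{"tx": 4.1,"ty": 0,"tz": 0,"rx": 0,"ry": 0,"rz": 0.065}]'

```text
t: 7.68
tcp_pos: [0.5372, 0.3808, 0.1394]
tool_rot: [[0.968, -0.25, -0.001], [-0.25, -0.968, -0.002], [-0.0, 0.002, -1.0]]
force: [0.9, -3.9, 2.8]
grip_width: 0.0141
```

>>> step_arm --steps '[{"tx": 4.1,"ty": 0,"tz": 0,"rx": 0,"ry": 0,"rz": 0.065},{"tx": 4.1,"ty": 0,"tz": 0,"rx": 0,"ry": 0,"rz": 0.065},{"tx": 4.1,"ty": 0,"tz": 0,"rx": 0,"ry": 0,"rz": 0.065},{"tx": 4.1,"ty": 0,"tz": 0,"rx": 0,"ry": 0,"rz": 0.065},{"tx": 4.1,"ty": 0,"tz": 0,"rx": 0,"ry": 0,"rz": 0.065},{"tx": 0,"ty": 0,"tz": 0,"rx": 0,"ry": 0,"rz": 0}]'

```text
t: 8.43
tcp_pos: [0.555, 0.3737, 0.1394]
tool_rot: [[0.839, -0.544, -0.003], [-0.544, -0.839, -0.001], [-0.002, 0.003, -1.0]]
force: [-3.8, -3.6, 4.4]
grip_width: 0.0141
```

Run:
```python
from m import *
s=state();P(s['tcp_pos'],s['force'],s['grip_width'])
d=cams.get_image('wrist');save('w5',d['img']);pickle.dump((s,d),open('w5.pkl','wb'))
d=cams.get_image('scene');save('s5',cv2.resize(d['img'][200:330,330:480],None,fx=4,fy=4))
```

```text
[0.555  0.3737 0.1394] [-3.7713 -3.5576  4.3828] 0.0141
```

View pics/w5.png

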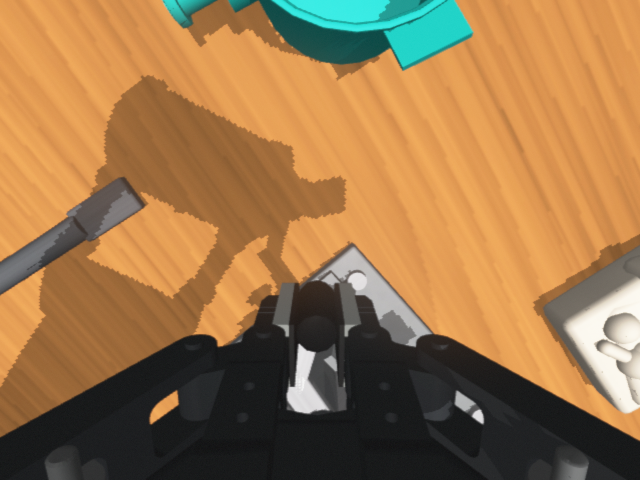

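View pics/s5.png

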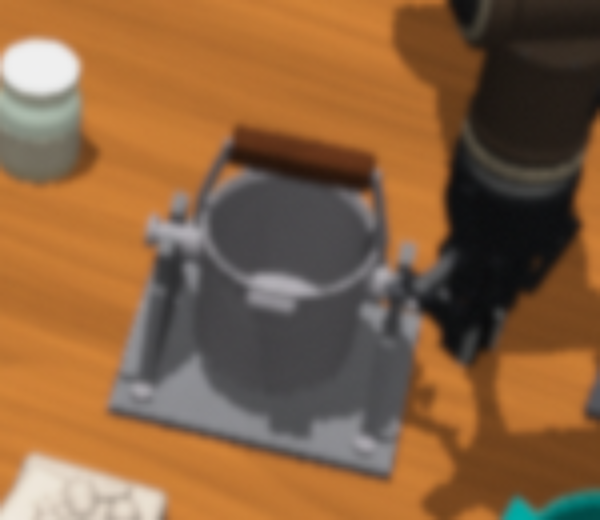

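>>> step_arm --steps '[{"tx": 0,"ty": 0,"tz": 0,"rx": 0,"ry": 0,"rz": 0},{"tx": 0,"ty": 0,"tz": 0,"rx": 0,"ry": 0,"rz": 0},{"tx": 0,"ty": 0,"tz": 0,"rx": 0,"ry": 0,"rz": 0}]' --fingers 0.4

```text
t: 8.9
tcp_pos: [0.5563, 0.3746, 0.1391]
tool_rot: [[0.839, -0.545, 0.0], [-0.545, -0.839, 0.001], [-0.0, -0.001, -1.0]]
force: [-0.9, -0.6, -0.9]
grip_width: 0.0344
```

>>> step_arm --steps '[{"tx": 0,"ty": 0,"tz": -20,"rx": 0,"ry": 0,"rz": 0},{"tx": 0,"ty": 0,"tz": -40,"rx": 0,"ry": 0,"rz": 0},{"tx": 0,"ty": 0,"tz": -50,"rx": 0,"ry": 0,"rz": 0},{"tx": 0,"ty": 0,"tz": -50,"rx": 0,"ry": 0,"rz": -0.179},{"tx": 0,"ty": 0,"tz": 0,"rx": 0,"ry": 0,"rz": -0.179},{"tx": 0,"ty": 0,"tz": 0,"rx": 0,"ry": 0,"rz": -0.179},{"tx": 0,"ty": 0,"tz": 0,"rx": 0,"ry": 0,"rz": -0.179}]'

```text
t: 9.78
tcp_pos: [0.5566, 0.3745, 0.3015]
tool_rot: [[0.989, 0.145, 0.002], [0.145, -0.989, 0.002], [0.003, -0.001, -1.0]]
force: [-0.5, -0.1, 0.6]
grip_width: 0.0344
```

>>> step_arm --steps '[{"tx": -20.8,"ty": 42.8,"tz": 0,"rx": 0,"ry": 0,"rz": 0},{"tx": -20.8,"ty": 42.8,"tz": 0,"rx": 0,"ry": 0,"rz": 0},{"tx": -20.8,"ty": 42.8,"tz": 0,"rx": 0,"ry": 0,"rz": 0},{"tx": 0,"ty": 0,"tz": 0,"rx": 0,"ry": 0,"rz": 0},{"tx": 0,"ty": 0,"tz": 0,"rx": 0,"ry": 0,"rz": 0},{"tx": 0,"ty": 0,"tz": 0,"rx": 0,"ry": 0,"rz": 0}]' --fingers 0.8

```text
t: 10.52
tcp_pos: [0.5129, 0.2394, 0.3]
tool_rot: [[0.99, 0.14, 0.001], [0.14, -0.99, 0.001], [0.001, -0.001, -1.0]]
force: [-0.7, 0.5, 0.3]
grip_width: 0.0682
```

Run:
```python
from m import *
s=state();P(s['tcp_pos'],s['tool_rot'],s['grip_width'])
d=cams.get_image('wrist');save('w6',d['img']);pickle.dump((s,d),open('w6.pkl','wb'))
```

```text
[0.5129 0.2394 0.3   ] [[ 9.901e-01  1.403e-01  1.300e-03]
 [ 1.403e-01 -9.901e-01  9.000e-04]
 [ 1.400e-03 -7.000e-04 -1.000e+00]] 0.0682
```

View pics/w6.png

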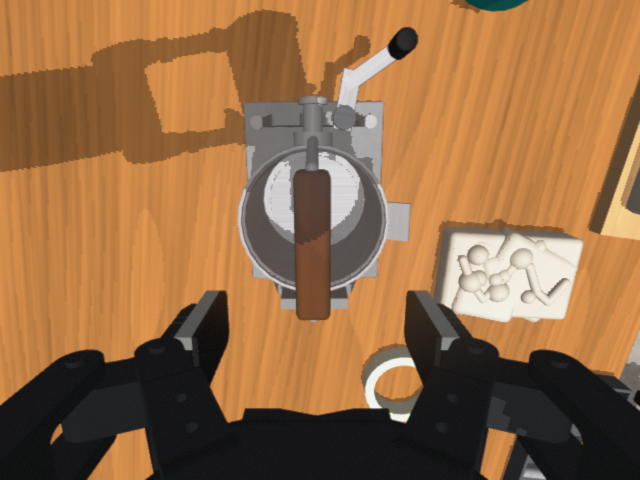

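Keeper is swung out, with its knob at (404,40). The handle runs from (311,170) to (314,320).

Run:
```python
from m import *
s,d=pickle.load(open('w6.pkl','rb'))
save('w6c',cv2.resize(d['img'][130:330,220:400],None,fx=4,fy=3.0,interpolation=cv2.INTER_CUBIC))
for p in((311,169),(314,320),(312.5,245)): P(atz(d,p,.224,s))
k=atz(d,(404.5,40),.163,s);P('knob',k);r=k[:2]-[.5236,.3191];P(np.radians(151.4+8.1)-np.arctan2(r[1],r[0]))
m=atz(d,(312.5,245),.224,s);T=s['tool_rot'];P((m-s['tcp_pos'])@T)
```

```text
[0.5042 0.2858 0.224 ]
[0.5188 0.1935 0.224 ]
[0.5112 0.2418 0.224 ]
knob [0.554  0.3721 0.163 ]
1.7331
[-0.0015 -0.0026  0.076 ]
```

View pics/w6c.png

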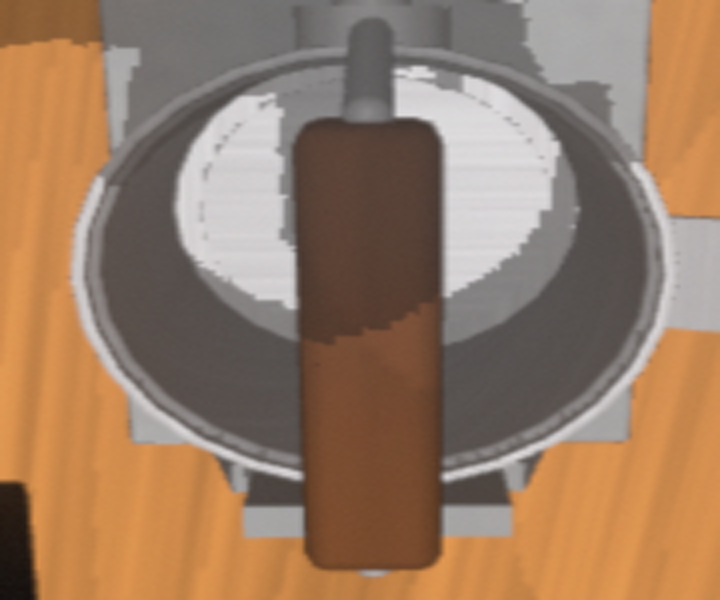

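>>> step_arm --steps '[{"tx": -1.4,"ty": 0,"tz": 20,"rx": 0,"ry": 0,"rz": -0.006},{"tx": 0,"ty": 0,"tz": 20,"rx": 0,"ry": 0,"rz": 0},{"tx": 0,"ty": 0,"tz": 20,"rx": 0,"ry": 0,"rz": 0},{"tx": 0,"ty": 0,"tz": 16,"rx": 0,"ry": 0,"rz": 0},{"tx": 0,"ty": 0,"tz": 15,"rx": 0,"ry": 0,"rz": 0},{"tx": 0,"ty": 0,"tz": 15,"rx": 0,"ry": 0,"rz": 0},{"tx": 0,"ty": 0,"tz": 0,"rx": 0,"ry": 0,"rz": 0},{"tx": 0,"ty": 0,"tz": 0,"rx": 0,"ry": 0,"rz": 0}]'

```text
t: 11.58
tcp_pos: [0.5114, 0.2382, 0.1937]
tool_rot: [[0.989, 0.145, 0.001], [0.145, -0.989, 0.0], [0.001, -0.0, -1.0]]
force: [-0.4, -0.6, 0.3]
grip_width: 0.0684
```

Run:
```python
from m import *
s=state();P(s['tcp_pos'],s['tool_rot'][:,0],s['grip_width'],s['force'])
d=cams.get_image('wrist');save('w7',d['img']);pickle.dump((s,d),open('w7.pkl','wb'))
```

```text
[0.5114 0.2382 0.1937] [9.894e-01 1.452e-01 8.000e-04] 0.0684 [-0.373  -0.5918  0.2657]
```

View pics/w7.png

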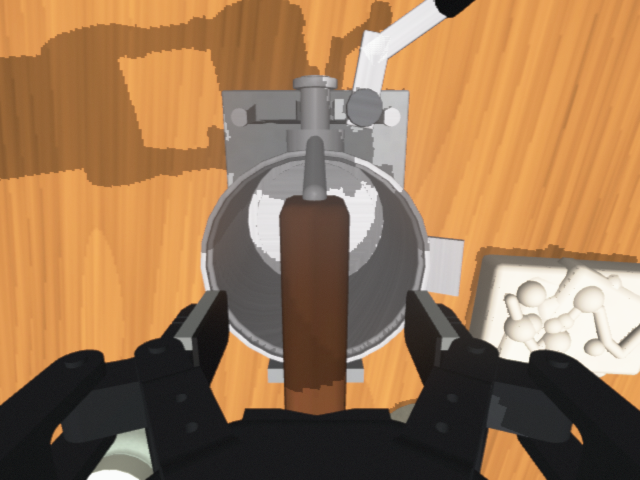

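Handle is centred between the fingers (column 315). Gripping.

>>> step_arm --steps '[{"tx": 0,"ty": 0,"tz": 0,"rx": 0,"ry": 0,"rz": 0},{"tx": 0,"ty": 0,"tz": 0,"rx": 0,"ry": 0,"rz": 0},{"tx": 0,"ty": 0,"tz": 0,"rx": 0,"ry": 0,"rz": 0},{"tx": 0,"ty": 0,"tz": 0,"rx": 0,"ry": 0,"rz": 0},{"tx": 0,"ty": 0,"tz": 0,"rx": 0,"ry": 0,"rz": 0},{"tx": 0,"ty": 0,"tz": 0,"rx": 0,"ry": 0,"rz": 0},{"tx": 0,"ty": 0,"tz": 0,"rx": 0,"ry": 0,"rz": 0},{"tx": 0,"ty": 0,"tz": 0,"rx": 0,"ry": 0,"rz": 0}]' --fingers 0

```text
t: 12.62
tcp_pos: [0.5111, 0.2382, 0.1938]
tool_rot: [[0.989, 0.145, 0.0], [0.145, -0.989, 0.0], [0.0, -0.0, -1.0]]
force: [-1.2, -0.3, 5.3]
grip_width: 0.021
```

Run:
```python
from m import *
s=state();P(s['tcp_pos'],s['tool_rot'],s['grip_width'],s['force'],s['wrist_torque'])
d=cams.get_image('wrist');save('w8',d['img']);pickle.dump((s,d),open('w8.pkl','wb'))
```

```text
[0.5111 0.2382 0.1938] [[ 9.894e-01  1.454e-01  3.000e-04]
 [ 1.454e-01 -9.894e-01  1.000e-04]
 [ 3.000e-04 -0.000e+00 -1.000e+00]] 0.021 [-1.1913 -0.2997  5.3483] [-0.111   0.4012  0.0202]
```

View pics/w8.png

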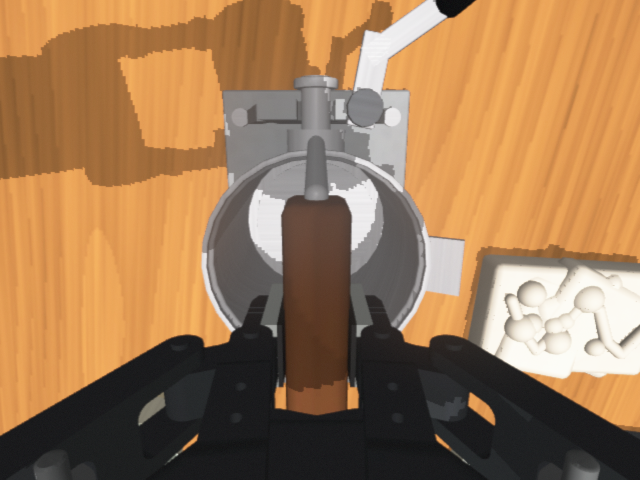

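>>> step_arm --steps '[{"tx": 0,"ty": 0,"tz": -2,"rx": 0,"ry": 0,"rz": 0},{"tx": 0,"ty": 0,"tz": -2,"rx": 0,"ry": 0,"rz": 0},{"tx": 0,"ty": 0,"tz": -1,"rx": 0,"ry": 0,"rz": 0},{"tx": 0,"ty": 0,"tz": 0,"rx": 0,"ry": 0,"rz": 0}]'

```text
t: 13.18
tcp_pos: [0.5103, 0.2378, 0.1974]
tool_rot: [[0.989, 0.145, -0.002], [0.145, -0.989, -0.001], [-0.002, 0.0, -1.0]]
force: [-0.0, -0.3, -6.7]
grip_width: 0.021
```

Run:
```python
from m import *
s=state();P(s['tcp_pos'],s['tool_rot'],s['grip_width'],s['force'],s['wrist_torque'])
```

```text
[0.5103 0.2378 0.1974] [[ 9.894e-01  1.452e-01 -1.700e-03]
 [ 1.452e-01 -9.894e-01 -6.000e-04]
 [-1.800e-03  4.000e-04 -1.000e+00]] 0.021 [-0.0295 -0.2621 -6.7349] [0.0399 0.0051 0.0156]
```

Carrying 6.7 N, about the pail's full weight, with side forces near zero. Continuing straight up.

>>> step_arm --steps '[{"tx": 0,"ty": 0,"tz": -2,"rx": 0,"ry": 0,"rz": 0},{"tx": 0,"ty": 0,"tz": -3,"rx": 0,"ry": 0,"rz": 0},{"tx": 0,"ty": 0,"tz": -3,"rx": 0,"ry": 0,"rz": 0},{"tx": 0,"ty": 0,"tz": -2,"rx": 0,"ry": 0,"rz": 0}]'

```text
t: 13.68
tcp_pos: [0.5112, 0.2382, 0.2088]
tool_rot: [[0.989, 0.145, 0.001], [0.145, -0.989, 0.0], [0.001, -0.0, -1.0]]
force: [0.0, -1.2, -5.8]
grip_width: 0.0212
```

>>> step_arm --steps '[{"tx": 0,"ty": 0,"tz": -3,"rx": 0,"ry": 0,"rz": 0},{"tx": 0,"ty": 0,"tz": -3,"rx": 0,"ry": 0,"rz": 0},{"tx": 0,"ty": 0,"tz": -4,"rx": 0,"ry": 0,"rz": 0},{"tx": 0,"ty": 0,"tz": -4,"rx": 0,"ry": 0,"rz": 0},{"tx": 0,"ty": 0,"tz": -6,"rx": 0,"ry": 0,"rz": 0},{"tx": 0,"ty": 0,"tz": -10,"rx": 0,"ry": 0,"rz": 0},{"tx": 0,"ty": 0,"tz": -10,"rx": 0,"ry": 0,"rz": 0},{"tx": 0,"ty": 0,"tz": -10,"rx": 0,"ry": 0,"rz": 0},{"tx": 0,"ty": 0,"tz": 0,"rx": 0,"ry": 0,"rz": 0},{"tx": 0,"ty": 0,"tz": 0,"rx": 0,"ry": 0,"rz": 0}]'

```text
t: 14.92
tcp_pos: [0.5108, 0.238, 0.2581]
tool_rot: [[0.989, 0.145, -0.0], [0.145, -0.989, -0.0], [-0.0, 0.0, -1.0]]
force: [-0.5, 0.3, -5.8]
grip_width: 0.0213
```

Run:
```python
from m import *
s=state();P(s['tcp_pos'],s['tool_rot'],s['force'],s['wrist_torque'],s['joint_positions'])
d=cams.get_image('scene');save('s9',d['img'])
d=cams.get_image('side');save('sd9',d['img'])
```

```text
[0.5108 0.238  0.2581] [[ 9.894e-01  1.453e-01 -4.000e-04]
 [ 1.453e-01 -9.894e-01 -1.000e-04]
 [-4.000e-04  1.000e-04 -1.000e+00]] [-0.4708  0.3116 -5.7839] [-0.0013  0.0718 -0.001 ] [2.056020e+01 9.515600e+00 1.004598e+02 8.000000e-04 7.005060e+01
 1.220580e+01]
```

View pics/s9.png

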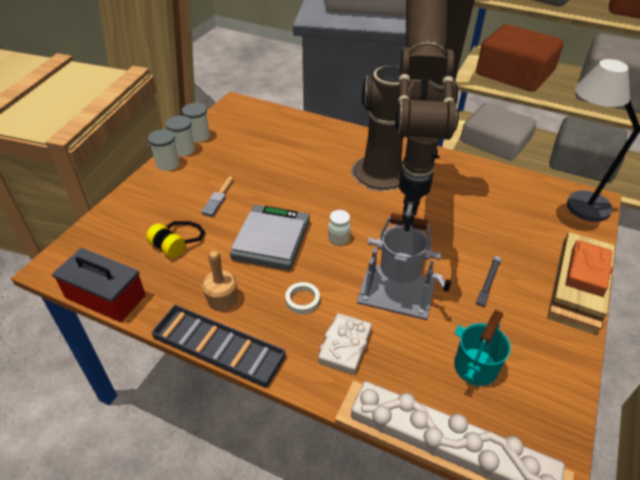

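View pics/sd9.png

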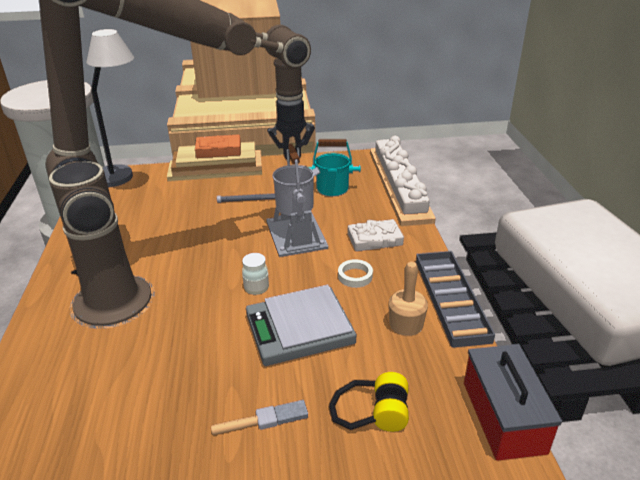

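Lifted clear and level. Raising a little more, then travelling with gentle ramps.

>>> step_arm --steps '[{"tx": 0,"ty": 0,"tz": -6,"rx": 0,"ry": 0,"rz": 0},{"tx": 0,"ty": 0,"tz": -10,"rx": 0,"ry": 0,"rz": 0},{"tx": 0,"ty": 0,"tz": -14,"rx": 0,"ry": 0,"rz": 0},{"tx": 0,"ty": 0,"tz": -14,"rx": 0,"ry": 0,"rz": 0},{"tx": 0,"ty": 0,"tz": -8,"rx": 0,"ry": 0,"rz": 0},{"tx": 0,"ty": 0,"tz": -4,"rx": 0,"ry": 0,"rz": 0}]'

```text
t: 15.78
tcp_pos: [0.5113, 0.2382, 0.3153]
tool_rot: [[0.989, 0.145, 0.001], [0.145, -0.989, 0.001], [0.001, -0.0, -1.0]]
force: [0.2, -0.6, -5.3]
grip_width: 0.0213
```

>>> step_arm --steps '[{"tx": -0.5,"ty": 3,"tz": 0,"rx": 0,"ry": 0,"rz": 0},{"tx": -1,"ty": 6,"tz": 0,"rx": 0,"ry": 0,"rz": 0},{"tx": -1.5,"ty": 9,"tz": 0,"rx": 0,"ry": 0,"rz": 0},{"tx": -1.9,"ty": 12,"tz": 0,"rx": 0,"ry": 0,"rz": 0},{"tx": -2.4,"ty": 15,"tz": 0,"rx": 0,"ry": 0,"rz": 0},{"tx": -2.9,"ty": 18,"tz": 0,"rx": 0,"ry": 0,"rz": 0},{"tx": -3.2,"ty": 20,"tz": 0,"rx": 0,"ry": 0,"rz": 0},{"tx": -3.2,"ty": 20,"tz": 0,"rx": 0,"ry": 0,"rz": 0},{"tx": -3.2,"ty": 20,"tz": 0,"rx": 0,"ry": 0,"rz": 0},{"tx": -3.2,"ty": 20,"tz": 0,"rx": 0,"ry": 0,"rz": 0}]'

```text
t: 17.02
tcp_pos: [0.5088, 0.0915, 0.3144]
tool_rot: [[0.989, 0.145, 0.0], [0.145, -0.989, -0.0], [0.0, 0.0, -1.0]]
force: [1.2, -0.8, -5.7]
grip_width: 0.0211
```

>>> step_arm --steps '[{"tx": -3.2,"ty": 20,"tz": 0,"rx": 0,"ry": 0,"rz": 0},{"tx": -3.2,"ty": 20,"tz": 0,"rx": 0,"ry": 0,"rz": 0},{"tx": -3.2,"ty": 20,"tz": 0,"rx": 0,"ry": 0,"rz": 0},{"tx": -3.2,"ty": 20,"tz": 0,"rx": 0,"ry": 0,"rz": 0},{"tx": -3.2,"ty": 20,"tz": 0,"rx": 0,"ry": 0,"rz": 0},{"tx": -3.2,"ty": 20,"tz": 0,"rx": 0,"ry": 0,"rz": 0},{"tx": -3.2,"ty": 20,"tz": 0,"rx": 0,"ry": 0,"rz": 0},{"tx": -3.2,"ty": 20,"tz": 0,"rx": 0,"ry": 0,"rz": 0},{"tx": -3.2,"ty": 20,"tz": 0,"rx": 0,"ry": 0,"rz": 0},{"tx": -3.2,"ty": 20,"tz": 0,"rx": 0,"ry": 0,"rz": 0}]'

```text
t: 18.27
tcp_pos: [0.5058, -0.1109, 0.3144]
tool_rot: [[0.989, 0.145, 0.0], [0.145, -0.989, -0.0], [0.0, 0.0, -1.0]]
force: [-0.3, -0.1, -5.4]
grip_width: 0.0211
```

>>> step_arm --steps '[{"tx": -2.9,"ty": 18,"tz": 0,"rx": 0,"ry": 0,"rz": 0},{"tx": -2.6,"ty": 16,"tz": 0,"rx": 0,"ry": 0,"rz": 0},{"tx": -2.1,"ty": 13,"tz": 0,"rx": 0,"ry": 0,"rz": 0},{"tx": -1.6,"ty": 10,"tz": 0,"rx": 0,"ry": 0,"rz": 0},{"tx": -1.1,"ty": 7,"tz": 0,"rx": 0,"ry": 0,"rz": 0},{"tx": -0.6,"ty": 4,"tz": 0,"rx": 0,"ry": 0,"rz": 0},{"tx": -0.5,"ty": 3,"tz": 0,"rx": 0,"ry": 0,"rz": 0},{"tx": 0,"ty": 1.5,"tz": 0,"rx": 0,"ry": 0,"rz": 0},{"tx": 0,"ty": 0,"tz": 0,"rx": 0,"ry": 0,"rz": 0},{"tx": 0,"ty": 0,"tz": 0,"rx": 0,"ry": 0,"rz": 0}]'

```text
t: 19.52
tcp_pos: [0.5056, -0.1824, 0.3143]
tool_rot: [[0.989, 0.146, -0.0], [0.146, -0.989, 0.0], [-0.0, -0.0, -1.0]]
force: [-0.2, 1.0, -5.8]
grip_width: 0.0212
```

Run:
```python
from m import *
s=state();P(s['t'],s['tcp_pos'],s['tool_rot'],s['force'],s['wrist_torque'])
for n in('scene','side','wrist'):
  d=cams.get_image(n);pickle.dump((s,d),open('x_'+n+'.pkl','wb'))
  if n=='scene': save('s10',cv2.resize(d['img'][150:290,200:370],None,fx=4,fy=4))
  if n=='side': save('sd10',cv2.resize(d['img'][190:380,210:400],None,fx=3,fy=3))
  if n=='wrist': save('w10',d['img'])
```

```text
19.525 [ 0.5056 -0.1824  0.3143] [[ 9.894e-01  1.455e-01 -1.000e-04]
 [ 1.455e-01 -9.894e-01  2.000e-04]
 [-1.000e-04 -2.000e-04 -1.000e+00]] [-0.2471  1.0236 -5.8263] [-0.0134  0.0213 -0.0521]
```

View pics/s10.png

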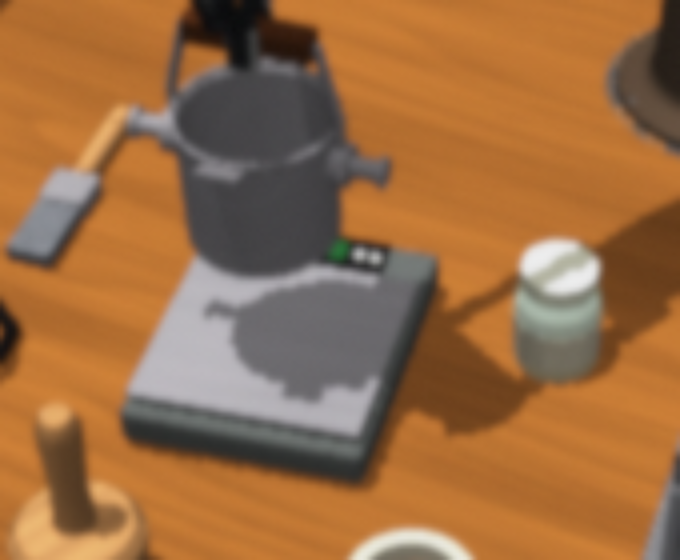

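View pics/sd10.png

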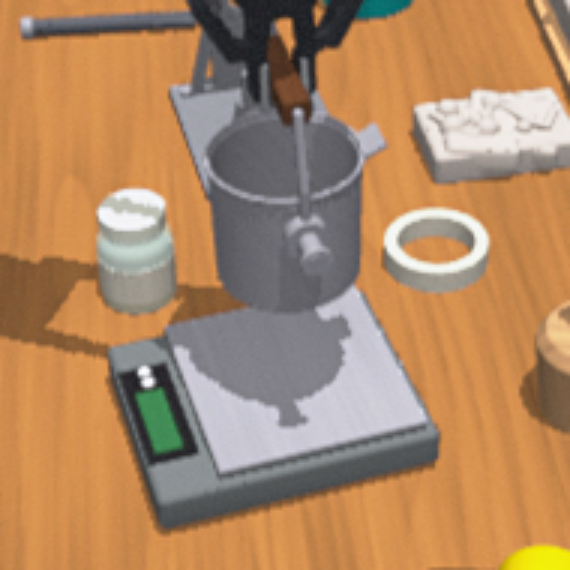

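View pics/w10.png

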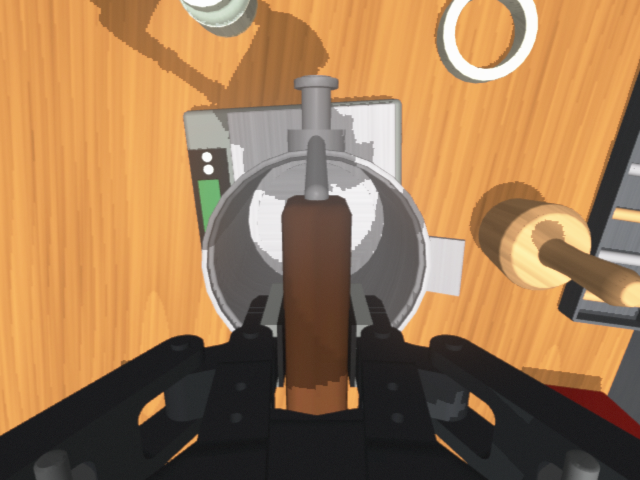

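Pail is level and unmoved in the grip (same view as w8), over the pan with the underside about 106 mm above it. Lowering.

>>> step_arm --steps '[{"tx": 0,"ty": 0,"tz": 5,"rx": 0,"ry": 0,"rz": 0},{"tx": 0,"ty": 0,"tz": 10,"rx": 0,"ry": 0,"rz": 0},{"tx": 0,"ty": 0,"tz": 15,"rx": 0,"ry": 0,"rz": 0},{"tx": 0,"ty": 0,"tz": 15,"rx": 0,"ry": 0,"rz": 0},{"tx": 0,"ty": 0,"tz": 15,"rx": 0,"ry": 0,"rz": 0},{"tx": 0,"ty": 0,"tz": 14,"rx": 0,"ry": 0,"rz": 0},{"tx": 0,"ty": 0,"tz": 10,"rx": 0,"ry": 0,"rz": 0},{"tx": 0,"ty": 0,"tz": 7,"rx": 0,"ry": 0,"rz": 0},{"tx": 0,"ty": 0,"tz": 4,"rx": 0,"ry": 0,"rz": 0},{"tx": 0,"ty": 0,"tz": 0,"rx": 0,"ry": 0,"rz": 0}]'

```text
t: 20.92
tcp_pos: [0.5057, -0.1826, 0.2193]
tool_rot: [[0.989, 0.145, -0.0], [0.145, -0.989, 0.0], [-0.0, -0.0, -1.0]]
force: [-0.3, -0.5, -5.1]
grip_width: 0.0215
```

>>> step_arm --steps '[{"tx": 0,"ty": 0,"tz": 2,"rx": 0,"ry": 0,"rz": 0},{"tx": 0,"ty": 0,"tz": 2,"rx": 0,"ry": 0,"rz": 0},{"tx": 0,"ty": 0,"tz": 2,"rx": 0,"ry": 0,"rz": 0},{"tx": 0,"ty": 0,"tz": 0,"rx": 0,"ry": 0,"rz": 0}]'

```text
t: 21.42
tcp_pos: [0.5054, -0.1825, 0.213]
tool_rot: [[0.989, 0.145, -0.0], [0.145, -0.989, 0.0], [-0.0, -0.0, -1.0]]
force: [-0.9, 0.2, -6.2]
grip_width: 0.021
```

Run:
```python
from m import *
s=state();P(s['t'],s['tcp_pos'],s['force'],s['wrist_torque'])
d=cams.get_image('side');save('sd11',cv2.resize(d['img'][200:380,210:400],None,fx=4,fy=4,interpolation=cv2.INTER_CUBIC)[:600])
```

```text
21.425 [ 0.5054 -0.1825  0.213 ] [-0.9174  0.1666 -6.1556] [0.0507 0.0051 0.0016]
```

View pics/sd11.png

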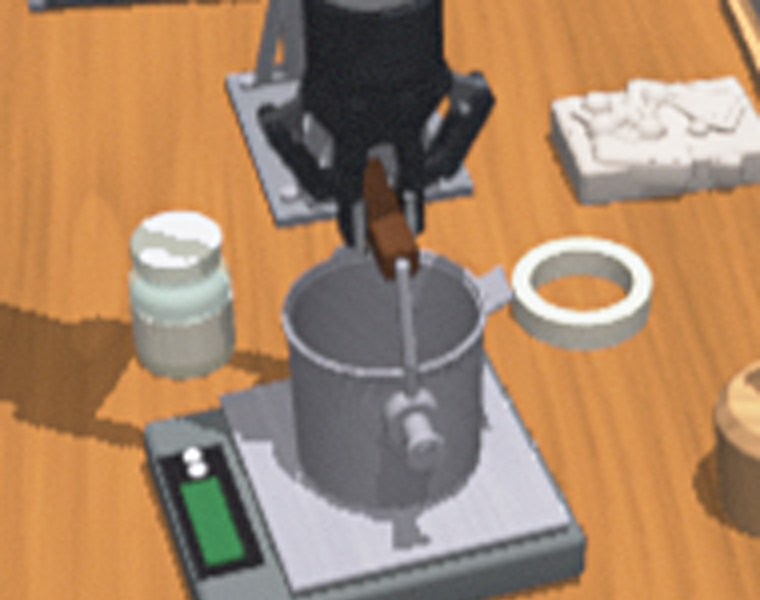

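Pail is a few mm above the pan, near its middle. Lowering in 1 mm steps.

>>> step_arm --steps '[{"tx": 0,"ty": 0,"tz": 1,"rx": 0,"ry": 0,"rz": 0},{"tx": 0,"ty": 0,"tz": 1,"rx": 0,"ry": 0,"rz": 0},{"tx": 0,"ty": 0,"tz": 1,"rx": 0,"ry": 0,"rz": 0},{"tx": 0,"ty": 0,"tz": 0,"rx": 0,"ry": 0,"rz": 0}]'

```text
t: 21.98
tcp_pos: [0.5055, -0.1826, 0.2101]
tool_rot: [[0.989, 0.145, -0.0], [0.145, -0.989, 0.0], [-0.0, -0.0, -1.0]]
force: [-0.5, 0.7, -6.3]
grip_width: 0.0213
```

>>> step_arm --steps '[{"tx": 0,"ty": 0,"tz": 1,"rx": 0,"ry": 0,"rz": 0},{"tx": 0,"ty": 0,"tz": 1,"rx": 0,"ry": 0,"rz": 0},{"tx": 0,"ty": 0,"tz": 0,"rx": 0,"ry": 0,"rz": 0}]'

```text
t: 22.35
tcp_pos: [0.5056, -0.1826, 0.2082]
tool_rot: [[0.989, 0.145, -0.0], [0.145, -0.989, 0.0], [-0.0, -0.0, -1.0]]
force: [0.5, -0.9, -6.2]
grip_width: 0.0209
```

>>> step_arm --steps '[{"tx": 0,"ty": 0,"tz": 1,"rx": 0,"ry": 0,"rz": 0},{"tx": 0,"ty": 0,"tz": 0,"rx": 0,"ry": 0,"rz": 0},{"tx": 0,"ty": 0,"tz": 0,"rx": 0,"ry": 0,"rz": 0}]'

```text
t: 22.72
tcp_pos: [0.5058, -0.1827, 0.2081]
tool_rot: [[0.989, 0.145, 0.0], [0.145, -0.989, -0.0], [0.0, 0.0, -1.0]]
force: [-2.3, 1.1, 1.0]
grip_width: 0.0215
```

Contact at TCP z 0.208 as predicted, and the weight has moved to the pan. Releasing.

>>> step_arm --steps '[{"tx": 0,"ty": 0,"tz": 0,"rx": 0,"ry": 0,"rz": 0},{"tx": 0,"ty": 0,"tz": 0,"rx": 0,"ry": 0,"rz": 0},{"tx": 0,"ty": 0,"tz": 0,"rx": 0,"ry": 0,"rz": 0},{"tx": 0,"ty": 0,"tz": 0,"rx": 0,"ry": 0,"rz": 0}]' --fingers 0.7

```text
t: 23.22
tcp_pos: [0.5058, -0.1827, 0.2074]
tool_rot: [[0.989, 0.145, 0.0], [0.145, -0.989, -0.0], [0.0, 0.0, -1.0]]
force: [-1.1, -0.5, 0.2]
grip_width: 0.0597
```

Run:
```python
from m import *
s=state();P(s['t'],s['tcp_pos'],s['force'],s['grip_width'])
d=cams.get_image('wrist');save('w12',d['img'])
```

```text
23.225 [ 0.5058 -0.1827  0.2074] [-1.1187 -0.4583  0.1804] 0.0597
```

View pics/w12.png

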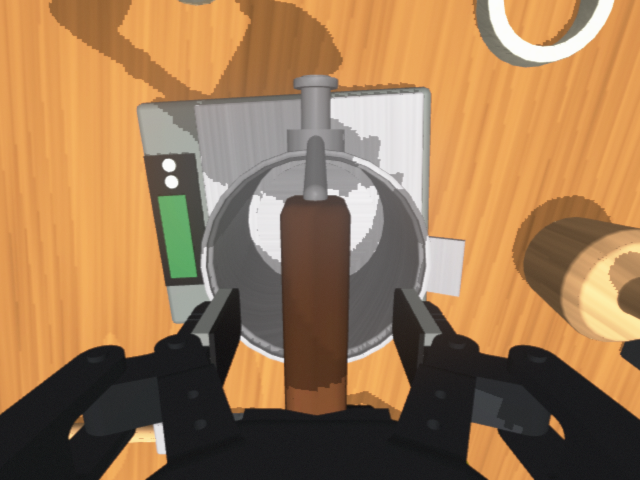

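Pail is freed with both fingers clear of the handle. Rising straight up, then checking the views.

>>> step_arm --steps '[{"tx": 0,"ty": 0,"tz": -10,"rx": 0,"ry": 0,"rz": 0},{"tx": 0,"ty": 0,"tz": -25,"rx": 0,"ry": 0,"rz": 0},{"tx": 0,"ty": 0,"tz": -40,"rx": 0,"ry": 0,"rz": 0},{"tx": 0,"ty": 0,"tz": -40,"rx": 0,"ry": 0,"rz": 0},{"tx": 0,"ty": 0,"tz": -20,"rx": 0,"ry": 0,"rz": 0},{"tx": 0,"ty": 0,"tz": 0,"rx": 0,"ry": 0,"rz": 0},{"tx": 0,"ty": 0,"tz": 0,"rx": 0,"ry": 0,"rz": 0}]'

```text
t: 24.15
tcp_pos: [0.5051, -0.1824, 0.3414]
tool_rot: [[0.989, 0.145, -0.001], [0.145, -0.989, 0.001], [-0.001, -0.001, -1.0]]
force: [-0.3, -0.5, -0.2]
grip_width: 0.0596
```

Run:
```python
from m import *
s=state();P(s['t'],s['tcp_pos'],s['force'])
for n in('scene','side','wrist'):
  d=cams.get_image(n);pickle.dump((s,d),open('y_'+n+'.pkl','wb'));save('z_'+n,d['img'])
```

```text
24.15 [ 0.5051 -0.1824  0.3414] [-0.3369 -0.507  -0.213 ]
```

View pics/z_wrist.png

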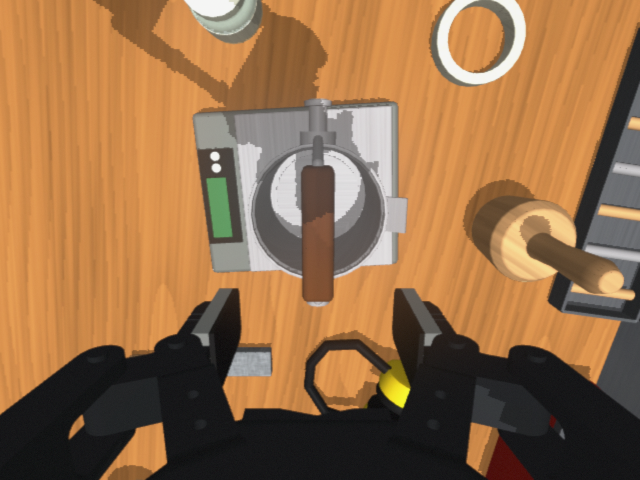

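View pics/z_scene.png

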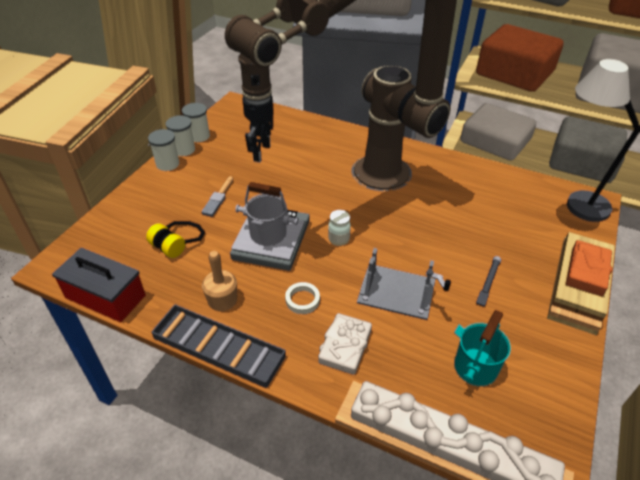

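View pics/z_side.png

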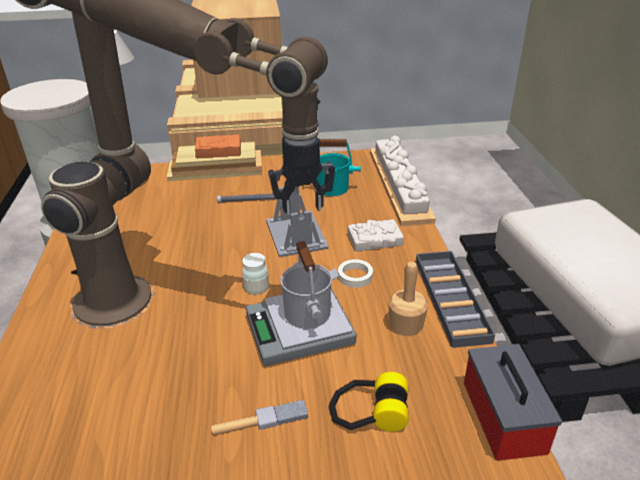

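Run:
```python
from m import *
s,d=pickle.load(open('y_wrist.pkl','rb'))
e=[atz(d,p,.238,s) for p in((318,166),(317.5,301))];m=(e[0]+e[1])/2;P('handle',*e,'mid',m)
P('pan right corners',atz(d,(392,104),.052,s),atz(d,(390,264),.052,s))
pm=np.array([.505,-.1833]);P('off',np.linalg.norm(m[:2]-pm))
a=pickle.load(open('y_scene.pkl','rb'))[1]
r=atz(a,(446,285),.15);r2=r[:2]-[.5236,.3191];P('knob',r,np.radians(159.5)-np.arctan2(r2[1],r2[0]))
```

```text
handle [ 0.5    -0.1362  0.238 ] [ 0.5132 -0.2277  0.238 ] mid [ 0.5066 -0.1819  0.238 ]
pan right corners [ 0.5715 -0.0759  0.052 ] [ 0.6045 -0.2528  0.052 ]
off 0.0021
knob [0.5593 0.3709 0.15  ] 1.8166
```

```bash
python3 -c "
from rig import arm
print(arm.sign_off())"
```

```text
the job is handed in; nothing more can be done
None
```

The pail is standing upright in the middle of the scale's pan and the keeper is left swung out. I handed the job in; the last move ended at 24 s of the 62 s allowed. No verdict came back.

**What I did:** I gripped the keeper's knob and swung it to its stop. I then gripped the handle across, lifted the pail straight up with side forces around 1 N or less, and carried it level with gentle ramps. I lowered it in 1 mm steps until the pan took the weight, let go, and rose clear.

**Last checks:**
- **Pail on the pan:** its middle measured about 2 mm from the pan's middle. It was upright in the pictures, and touchdown came at the predicted height.
- **Keeper:** about 1.73 rad from a close wrist view, against the 1.4 rad needed. A coarser reading in the last scene picture gave 1.82 rad, which is past the 1.75 stop, so I take it as reading error.
- **Other objects:** the jar, tape, mallet, fragment, chisel, brush and defenders looked unmoved by eye in the last pictures. I did not measure them.
- **Robot:** it touches nothing, with the wrist force near zero.

**One thing went wrong on the way:** in the first half of the swing the knob rolled about 7 mm along the pads, because I had not turned the tool with it. The side force reached about 17 N. I released, gripped it centred again, and turned the tool with the keeper for the rest.

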